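# Unlock the folding stay of a specimen chamber and shut its cover

### The arm

A 6-joint arm with a two-finger parallel gripper is mounted at the origin on the work surface. World frame = base frame: x ahead of the robot, y to its left, z up, the work surface at z = 0. Lengths are in mm, angles in rad, forces in N, time in s.
With the tool pointing down it reaches from about 275 to 750 mm from the base axis. Payload 10.2 kg.
Tool frame: the origin (TCP) lies on the centre line of the jaws, within the pads' length; the fingertips stand 17 mm ahead of it and the grasp point (between the pads) lies 2 mm behind it; z points along the fingers, y is the line along which they close (so a half turn about z gives the same grasp; the last joint's range is limited). The gripper opens to 85 mm and grips with 20 to 120 N. Pads are 22 mm wide; open, the fingers measure 114 mm over their backs; the gripper's body (76 mm by 85 mm) begins 54 mm behind the grasp point. The pads swing forward as they close: fully open they stand 13 mm farther back than shut.
Start: joints at [-1.387, 0.313, 1.498, -0, 1.331, -0.223], TCP at [207.716, -482.167, 248.294] pointing down, gripper open.
Joint ranges: [-2.94, 2.94], [-0.97, 2.17], [0.19, 2.56], [-1.23, 4.37], [0.02, 3.11], [-2.88, 2.88]. Speed limits (rad/s): [2.39, 2.39, 3.01, 3.14, 3.14, 3.14].

### API

Orientations are given as a unit quaternion [w, x, y, z].
In Python, from rig import ctrl gives the robot as it stands. The module is installed in compiled form; this text tells all that it offers.
- The arm moves only by the shell command python3 -m jog 'ROWS' [FORCE]. ROWS is JSON, a list of rows, each an object with "delta_pos": the shift along the world's x, y, z in mm, a list of three; "angular": the turn, a rotation vector about the world's x, y, z in rad, a list of three; "fingers": the opening, from 0 (shut) to 1 (fully open). In form: [{"delta_pos": [tx, ty, tz], "angular": [rx, ry, rz], "fingers": fingers}, ...]. A call has 1 to 10 rows; each row is the pose to reach, as a shift and turn from the pose commanded when the call began; what a row does not reach only later rows make up. A row lasts 1/8 s, in which the tool goes at most 62.5 mm and 10.7 degrees, less where a joint would pass 70% of its speed; a pose out of reach is approached as far as the arm can. A call with a gripper value outside its range is refused whole. The fingers move at their own pace and stop on an object; FORCE is the grip in N (left out, the last holds). Time passes only in rows, so rows that repeat a pose let the fingers close. It gives the time, the measured TCP pose, the force, the opening and the grip force at its end, in the units of the state.
- ctrl.sense(): the state, without advancing time (a new reading comes with each control period).
- ctrl.capture(name): name is "side" or "top"; returns a dict with "pixels" (400x640x3 uint8, blue, green, red), "fx", "fy", "cx", "cy" (pixels), "R" (3x3) and "t" (3): a world point X has camera coordinates R X + t. Camera axes: x right, y down, z forward; pixel columns grow to the right and rows downward; lengths in mm; the calibration is good to about 2 mm. A picture is of the moment at which its call begins. There is no depth.
- ctrl.finish_job(): hands the job in; it is judged then, once.
The state is a dict: "time_s": time; "joints": joint angles; "dq": joint speeds; "tau": joint torques, N m; "eef_pos": TCP position; "ee_rot": TCP orientation; "force": force on the tool from outside, world axes, zero at the start; "wrist_torque": the same for the moment, N m; "grip_width": opening from 0.0 (shut) to 1.0 (fully open); "grip_force": force on a finger pad.
Only numpy, scipy, OpenCV 4.12 (cv2) and the standard library are available. Lean on these libraries where they do the work, as an engineer would, in place of code of your own. Each camera call takes 0.05 s, during which the arm holds its last target. There are 200 camera calls.

### The job

Close the white specimen chamber: take the black knob on the knee of its folding stay and lift it up and forward past centre so that the stay unlocks, keep hold and lower the cover gently with it, never letting it drop, then let go and press the cover's front edge down until its catch snaps and it is fully shut. Feel for the catch and the stop with a gentle push, no more than 25 N, and leave the glassware and other things around it alone.

Things in the scene. Friction and masses are not known exactly. Their poses are not given: they have to be found in the camera images.
- chamber: White open steel box, 220 (x) by 260 (y) by 130 mm high, fixed to the bench. Origin: centre of its underside, on the bench; z up, its front faces -x, +y is the stay's side. The cover's hinge runs along y on the far top edge, at x = +110, z = 130 mm.
- cover: Hinged cover, 222 by 260 by 8 mm, about 0.55 kg. Origin on the hinge axis, mid-width, in the cover's lower face; its z is the face's normal (vertical when shut, now tilted 66 degrees), -x runs to its front edge. Stands open on the locked stay; once that is unlocked and partly folded it falls if let go. Lowered, it rests about 3 degrees ajar on a sprung roller catch; shut, it is on rubber stops.
- stay_knee (a joint): Knee angle of the stay: two flat steel links on the box's left (+y) outer side; the lower (89 mm between pins) turns on a box bracket, the upper (133 mm) is pinned to the cover 100 mm from its hinge. 0: locked, sagging 14 degrees past straight on its stop; 0.244: straight (centre); more: unlocked, folding; 2.4 when shut. Crossing centre takes 4 to 7 N at the knob.
- knob (a point): Centre of the black knob on the knee: a cylinder 18 mm across, 44 mm long, along the chamber's y, 65 mm out from the box's side, on a 10 mm stem. Part of the lower link: it moves on a rigid arc of 89 mm radius about the axis through pivot, up and forward (chamber -x) to unlock, then over the top and down in front, 1.6 rad in all.
- pivot (a point): Point on the lower link's fixed turning axis (along the chamber's y), level in y with the knob's middle: chamber x = -40, z = 30 mm. Empty air: the bracket itself is 55 mm nearer the box.
- press (a point): Middle of the cover's outer face, 190 mm from the hinge (32 mm from the front edge), where to press it home: 5 to 12 N down snaps the resting cover over the catch, and it sinks about 11 mm to the stops, its face then about level, 138 mm up. The catch and stops are set up to 5 mm higher or lower, differently each time, which can only be felt. Over 25 N dents the cover.
- reagent: Small amber bottle with a white cap, 34 mm across, 60 mm high; a bystander. Origin under its centre.
- beaker: Glass beaker, 64 mm across, 85 mm high; a bystander. Origin under its centre.
- tipbox: Grey open tray with dividers, 85 by 120 by 45 mm; a bystander. Origin under its centre.
- objective: Dark steel microscope objective standing on end, 34 mm across, 50 mm high; a bystander. Origin under its centre.

How it is judged (in metres and radians):
On the way, in this order (a step that is already met when the one before it is completed fails the run):
1. the stay's knee has been lifted past centre while the cover is still up (value of joint stay_knee above 0.35 rad and angle between cover's own z axis and vertical above 0.65 rad), for 0.1 s.
2. the cover has been lowered on to its catch (angle between cover's own z axis and vertical below 0.11 rad), for 0.2 s.
At the end, for the whole second after the job is handed in: The cover is shut on its stops behind the catch (within 0.030 rad of level), at rest, and the things around it are within 30 mm of where they stood (angle between cover's own z axis and vertical below 0.03 rad and angular speed of cover below 0.05 rad/s and distance of each of reagent, beaker, tipbox, objective from where it was at the start of the episode below 0.03 m); the robot touches nothing.
It fails at once if the cover is let fall: moving faster than 2 rad/s before it reaches the catch (angle between cover's own z axis and vertical above 0.13 rad and angular speed of cover above 2 rad/s).
It fails at once if the fingers push on the cover with more than 25 N (contact force between the fingers and cover above 25 N).
It fails at once if a thing standing around is moved more than 30 mm or tipped (distance of any of reagent, beaker, tipbox, objective from where it was at the start of the episode above 0.03 m or angle between any of reagent, beaker, tipbox, objective's own z axis and vertical above 0.4 rad).
It also fails if it takes over 72 s, if anything falls off the work surface, if the arm or the gripper's body presses on something with over 40 N, if the wrist force passes 120 N, or if a joint passes its speed limit or range.

## Working session

There is one attempt and no reset: what is moved stays moved. The work goes in short steps, Python scripts to look and compute and a shell command to move; the robot and the scene stay as the last step left them, time stands still between calls to the robot, and variables do not carry over. Pictures are saved under pics/ and viewed, at most 10 in all, crops included, and the job is handed in when it is done.

```bash
mkdir -p pics; python3 - <<'E'
from rig import ctrl
import cv2,json
for n in("side","top"):
    c=ctrl.capture(n); cv2.imwrite(f"pics/{n}0.png",c["pixels"])
    print(n,c["fx"],c["fy"],c["cx"],c["cy"],c["R"],c["t"])
print(ctrl.sense())
E
```

```text
side 509.6200157760896 509.6200157760896 313.15709752830827 196.67149748324994 [[ 0.93291043 -0.36001085 -0.00838594]
 [-0.2436402  -0.61386403 -0.7508731 ]
 [ 0.26517464  0.70254049 -0.66039327]] [-509.03585488  309.89953795 1278.05257616]
top 399.40038588160667 399.40038588160667 319.048243198575 207.59641931826326 [[-0.02571574 -0.99943083 -0.02183402]
 [-0.992099    0.02819777 -0.12224753]
 [ 0.12279362  0.01851782 -0.99225945]] [  39.33726594  566.1044104  1154.0607182 ]
{'time_s': 0.1, 'joints': array([-1.38738316e+00,  3.13397517e-01,  1.49841670e+00, -1.97871952e-05,
        1.33096934e+00, -2.23438158e-01]), 'dq': array([-0.00042468, -0.00202229, -0.001662  , -0.00037583, -0.00036623,
        0.0002643 ]), 'tau': array([ 1.71351039e-03, -4.12904370e+01, -2.60140997e+01, -2.31591357e-04,
        3.06569047e-03, -1.79176183e-06]), 'eef_pos': array([ 207.67695617, -481.93329939,  247.7695819 ]), 'ee_rot': array([-5.95524173e-04,  9.79379605e-01,  2.02027808e-01,  2.30855845e-06]), 'force': array([ 0.18263649, -0.23711888, -0.43348283]), 'wrist_torque': array([-0.01703865, -0.00213812, -0.03985946]), 'grip_force': 0.0, 'grip_width': 0.9977666909484344}
```

View pics/side0.png

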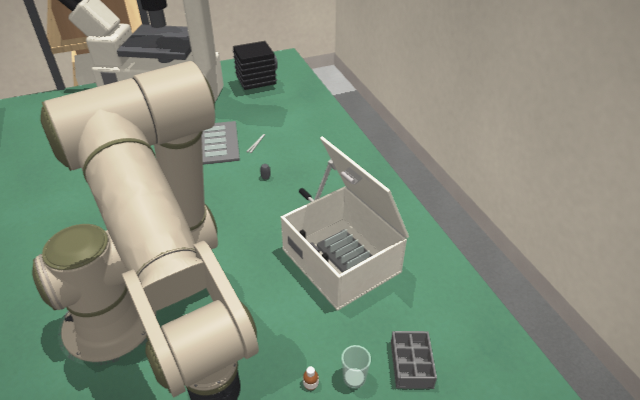

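View pics/top0.png

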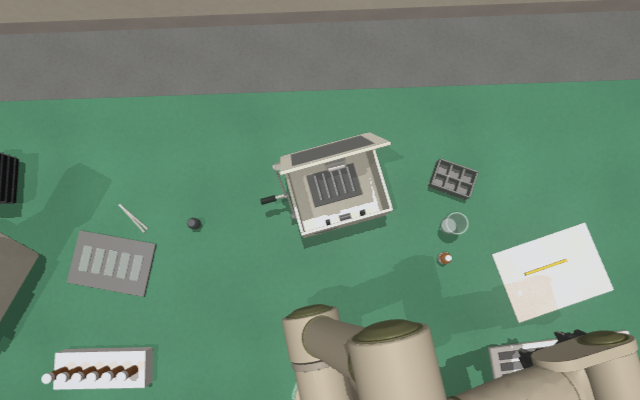

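The side view shows the open box around (345,240), with the knob at about (306,194). In the top view the box is around (340,190) and the knob around (268,200). I'll zoom in on both.

```bash
python3 - <<'E'
import cv2
a=cv2.imread("pics/top0.png")[125:250,250:410]; cv2.imwrite("pics/topc.png",cv2.resize(a,None,fx=4.5,fy=4.5,interpolation=cv2.INTER_CUBIC))
a=cv2.imread("pics/side0.png")[130:310,270:420]; cv2.imwrite("pics/sidec.png",cv2.resize(a,None,fx=3.3,fy=3.3,interpolation=cv2.INTER_CUBIC))
E
```

```text
(no output)
```

View pics/topc.png

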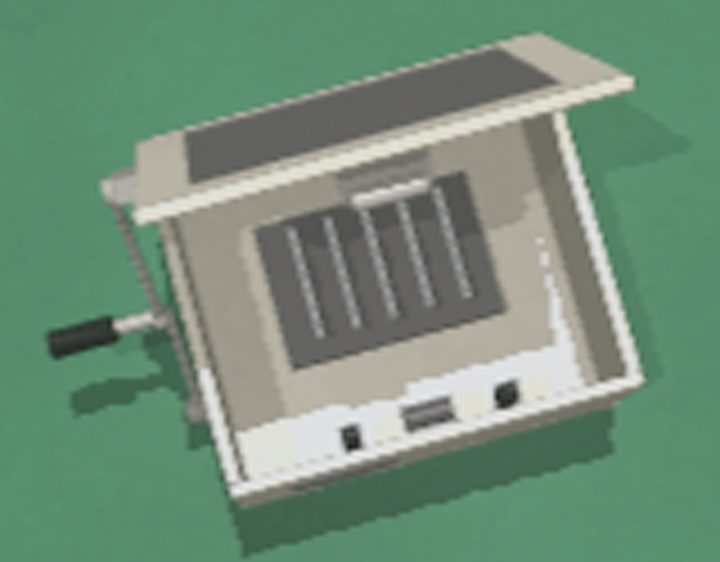

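View pics/sidec.png

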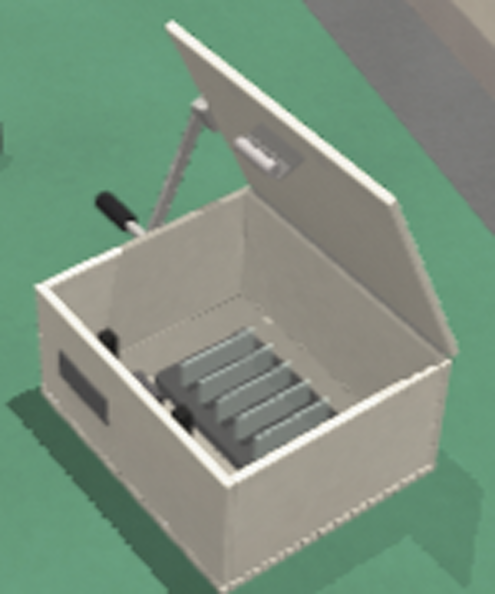

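```bash
cat > fit.py <<'E'
import numpy as np
from rig import ctrl
from scipy.optimize import least_squares
c66,s66=np.cos(np.radians(66)),np.sin(np.radians(66))
cam={n:ctrl.capture(n) for n in("side","top")}
def proj(n,X):
    c=cam[n]; p=c["R"]@X+c["t"]; return np.array([c["fx"]*p[0]/p[2]+c["cx"],c["fy"]*p[1]/p[2]+c["cy"]])
fl,fr,br=(-110,130,130),(-110,-130,130),(110,-130,130)
cl,cr=(110-222*c66,130,130+222*s66),(110-222*c66,-130,130+222*s66)
kn=(14.9,195,100)
obs=[("top",fl,302.2,235.4),("top",fr,392.9,210.1),("top",cl,281.1,174.3),("top",cr,390.7,144.6),("top",kn,268.2,199.9),
("side",fl,282.1,217.3),("side",fr,339.7,277),("side",br,407,238.5),("side",(-110,-130,0),337.3,308.8),("side",cl,321.5,137.3),("side",cr,389.7,191.5),("side",kn,305.2,193.6)]
def W(p,X):
    c,s=np.cos(p[2]),np.sin(p[2]); return np.array([p[0]+c*X[0]-s*X[1],p[1]+s*X[0]+c*X[1],X[2]])
f=lambda p:np.ravel([proj(n,W(p,X))-(u,v) for n,X,u,v in obs])
r=least_squares(f,[600,0,-.2],loss="soft_l1")
E
python3 - <<'E'
from fit import *
print(r.x); print(f(r.x).reshape(-1,2).round(1))
p=r.x
print("knob",W(p,kn),"pivot",W(p,(-40,195,30)),"press",W(p,(-80,0,138)))
print("knob open end side",W(p,(-111.6,195,82.8)))
E
```

```text
[ 6.19295549e+02 -2.79542315e+01  2.43732489e-01]
[[-0.6 -0.3]
 [ 0.7 -0.5]
 [-0.4  0.5]
 [ 0.9 -0.4]
 [ 0.4 -0.6]
 [-1.3 -1.6]
 [-0.3  0. ]
 [ 0.9 -0.4]
 [ 0.8  1.3]
 [-1.5 -0.2]
 [-1.4 -0. ]
 [ 0.4 -0.1]]
knob [586.69650232 164.87811067 100.        ] pivot [533.41912736 151.62928742  30.        ] press [541.66002965 -47.26034914 138.        ]
knob open end side [463.9353378  134.35031211  82.8       ]
```

The fit is good to about 1 px. The knob is at about (587,165,100) and the chamber yaw is 0.244 rad. I'll grip it with the tool leaning 0.3 rad outward, clear of the cover. First comes the transit.

```bash
python3 -m jog '[{"delta_pos":[15,30,25],"angular":[0,0,0.1],"fingers":1},{"delta_pos":[35,90,52],"angular":[0,0,0.25],"fingers":1},{"delta_pos":[55,150,52],"angular":[0,0,0.4],"fingers":1},{"delta_pos":[75,210,52],"angular":[0,0,0.55],"fingers":1},{"delta_pos":[95,270,52],"angular":[0,0,0.7],"fingers":1},{"delta_pos":[115,330,52],"angular":[0,0,0.85],"fingers":1},{"delta_pos":[135,390,52],"angular":[0,0,1.0],"fingers":1},{"delta_pos":[155,450,52],"angular":[0,0,1.15],"fingers":1},{"delta_pos":[175,510,52],"angular":[0,0,1.3],"fingers":1},{"delta_pos":[195,570,52],"angular":[0,0,1.408],"fingers":1}]' 30
python3 -m jog '[{"delta_pos":[0,50,0],"angular":[-0.097,-0.024,0],"fingers":1},{"delta_pos":[5,100,0],"angular":[-0.194,-0.048,0],"fingers":1},{"delta_pos":[10,110,0],"angular":[-0.291,-0.072,0],"fingers":1},{"delta_pos":[10,110,0],"angular":[-0.291,-0.072,0],"fingers":1},{"delta_pos":[10,110,0],"angular":[-0.291,-0.072,0],"fingers":1}]'
python3 -c "from rig import ctrl;print(ctrl.sense())"
```

```text
time_s: 1.45
eef_pos: [399.2, 78.8, 300.5]
ee_rot: [0.0, 0.614, 0.789, 0.0]
force: [1.0, -0.3, 0.6]
grip_width: 1.003
grip_force: 0.0
time_s: 2.08
eef_pos: [408.9, 186.1, 300.3]
ee_rot: [0.117, 0.609, 0.779, -0.092]
force: [0.2, -0.2, -0.4]
grip_width: 1.0
grip_force: 0.0
{'time_s': 2.075, 'joints': array([ 0.32354307,  0.15519112,  1.58870054, -0.30044553,  1.42961038,
        0.12745457]), 'dq': array([-1.70676870e-02, -1.02674395e-02, -9.34038161e-05, -4.46704796e-03,
       -8.91018608e-04,  3.27452234e-03]), 'tau': array([ 1.10554352e+00, -3.35565948e+01, -2.64609253e+01, -7.92747103e-01,
        1.02847132e-01,  1.35478919e-02]), 'eef_pos': array([408.93660002, 186.14847361, 300.27765903]), 'ee_rot': array([ 0.11686666,  0.60916596,  0.77898581, -0.09187011]), 'force': array([ 0.24103457, -0.18541446, -0.43598787]), 'wrist_torque': array([ 0.13436019, -0.01104619, -0.02524341]), 'grip_force': 0.0, 'grip_width': 1.00020304806497}
```

```bash
python3 -m jog '[{"delta_pos":[40,5,0],"angular":[0,0,0],"fingers":1},{"delta_pos":[90,13,-20],"angular":[0,0,0],"fingers":1},{"delta_pos":[140,13,-55],"angular":[0,0,0],"fingers":1},{"delta_pos":[169,13,-85],"angular":[0,0,0],"fingers":1},{"delta_pos":[169,13,-85],"angular":[0,0,0],"fingers":1},{"delta_pos":[169,13,-85],"angular":[0,0,0],"fingers":1}]'
python3 - <<'E'
from rig import ctrl
import cv2,numpy as np
a=ctrl.capture("side")["pixels"][90:290,220:430]; b=ctrl.capture("top")["pixels"][110:270,220:410]
a=cv2.resize(a,(400,381));b=cv2.resize(b,(400,337))
b=np.vstack([b,np.zeros((44,400,3),np.uint8)])
cv2.imwrite("pics/h1.png",np.hstack([a,b]))
E
```

```text
time_s: 2.82
eef_pos: [578.0, 198.8, 216.7]
ee_rot: [0.118, 0.61, 0.779, -0.091]
force: [-0.2, 0.6, 0.1]
grip_width: 1.002
grip_force: 0.0
```

View pics/h1.png

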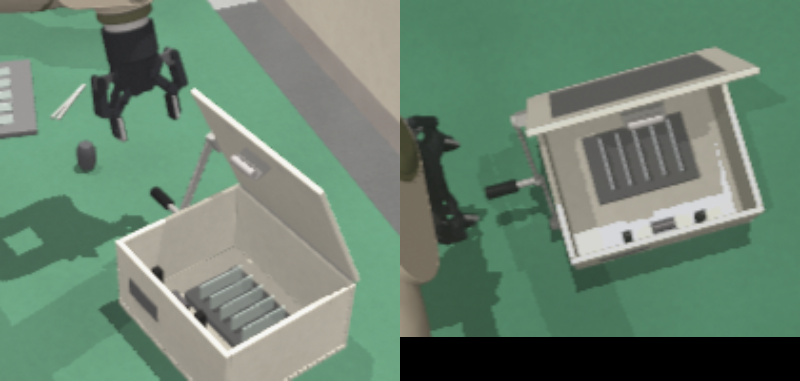

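The gripper leans outward with its jaws spanning the knob along chamber x. The knob is at about (163,197) in the left half and (500,188) in the right half. Now I descend along the tool axis and close gently.

```bash
python3 -m jog '[{"delta_pos":[3,-12,-40],"angular":[0,0,0],"fingers":0.8},{"delta_pos":[6,-23,-80],"angular":[0,0,0],"fingers":0.8},{"delta_pos":[8,-32,-108],"angular":[0,0,0],"fingers":0.7},{"delta_pos":[9,-34,-118],"angular":[0,0,0],"fingers":0.6},{"delta_pos":[9,-34,-118],"angular":[0,0,0],"fingers":0.5},{"delta_pos":[9,-34,-118],"angular":[0,0,0],"fingers":0.4}]' 30
python3 -m jog '[{"delta_pos":[0,0,0],"angular":[0,0,0],"fingers":0.2},{"delta_pos":[0,0,0],"angular":[0,0,0],"fingers":0.1},{"delta_pos":[0,0,0],"angular":[0,0,0],"fingers":0.0},{"delta_pos":[0,0,0],"angular":[0,0,0],"fingers":0.0}]' 30
```

```text
time_s: 3.68
eef_pos: [587.6, 166.2, 99.0]
ee_rot: [0.118, 0.609, 0.779, -0.091]
force: [-1.0, 0.0, -0.4]
grip_width: 0.4
grip_force: 0.0
time_s: 4.18
eef_pos: [586.5, 165.9, 98.5]
ee_rot: [0.117, 0.609, 0.779, -0.093]
force: [-6.1, 0.7, 7.0]
grip_width: 0.197
grip_force: 29.3
```

```bash
python3 - <<'E'
import numpy as np
p0=np.radians(51.9);a=.2437
for d in np.arange(0,1.61,.05):
    x=89*(np.cos(p0+d)-np.cos(p0)); z=89*(np.sin(p0+d)-np.sin(p0))
    # cover angle from loop
    K=np.array([-40,30])+89*np.array([np.cos(p0+d),np.sin(p0+d)])
    H=np.array([110,130]);v=K-H;L=np.hypot(*v);al=np.arctan2(v[1],v[0])
    th=np.pi-(al-np.arccos(np.clip((L*L+1e4-133**2)/(200*L),-1,1)))
    print(round(d,2),np.round([x*np.cos(a),x*np.sin(a),z],1),"cover",round(th,3))
E
```

```text
0.0 [0. 0. 0.] cover 7.436
0.05 [-3.5 -0.9  2.7] cover 7.447
0.1 [-7.1 -1.8  5.1] cover 7.454
0.15 [-10.8  -2.7   7.4] cover 7.455
0.2 [-14.6  -3.6   9.5] cover 7.452
0.25 [-18.5  -4.6  11.4] cover 7.445
0.3 [-22.5  -5.6  13.1] cover 7.433
0.35 [-26.5  -6.6  14.6] cover 7.419
0.4 [-30.7  -7.6  15.9] cover 7.401
0.45 [-34.9  -8.7  16.9] cover 7.38
0.5 [-39.1  -9.7  17.8] cover 7.356
0.55 [-43.4 -10.8  18.4] cover 7.33
0.6 [-47.7 -11.9  18.8] cover 7.301
0.65 [-52.  -12.9  19. ] cover 7.271
0.7 [-56.3 -14.   18.9] cover 7.238
0.75 [-60.6 -15.1  18.6] cover 7.204
0.8 [-64.9 -16.1  18.2] cover 7.168
0.85 [-69.2 -17.2  17.4] cover 7.131
0.9 [-73.4 -18.3  16.5] cover 7.092
0.95 [-77.6 -19.3  15.4] cover 7.051
1.0 [-81.7 -20.3  14. ] cover 7.009
1.05 [-85.7 -21.3  12.4] cover 6.965
1.1 [-89.7 -22.3  10.7] cover 6.921
1.15 [-93.6 -23.3   8.7] cover 6.874
1.2 [-97.3 -24.2   6.5] cover 6.826
1.25 [-101.   -25.1    4.2] cover 6.777
1.3 [-104.5  -26.     1.6] cover 6.725
1.35 [-107.9  -26.8   -1.1] cover 6.671
1.4 [-111.2  -27.7   -4. ] cover 6.615
1.45 [-114.3  -28.4   -7.1] cover 6.556
1.5 [-117.3  -29.2  -10.3] cover 6.493
1.55 [-120.1  -29.9  -13.7] cover 6.424
1.6 [-122.8  -30.5  -17.2] cover 6.346
```

```bash
python3 -m jog '[{"delta_pos":[-3.5,-0.9,2.7],"angular":[0,0,0],"fingers":0},{"delta_pos":[-7.1,-1.8,5.1],"angular":[0,0,0],"fingers":0},{"delta_pos":[-10.8,-2.7,7.4],"angular":[0,0,0],"fingers":0},{"delta_pos":[-14.6,-3.6,9.5],"angular":[0,0,0],"fingers":0},{"delta_pos":[-18.5,-4.6,11.4],"angular":[0,0,0],"fingers":0},{"delta_pos":[-22.5,-5.6,13.1],"angular":[0,0,0],"fingers":0},{"delta_pos":[-26.5,-6.6,14.6],"angular":[0,0,0],"fingers":0},{"delta_pos":[-30.7,-7.6,15.9],"angular":[0,0,0],"fingers":0},{"delta_pos":[-30.7,-7.6,15.9],"angular":[0,0,0],"fingers":0}]' 30
python3 - <<'E'
from rig import ctrl
import cv2
a=ctrl.capture("side")["pixels"][90:290,220:430]
cv2.imwrite("pics/arc1.png",cv2.resize(a,(420,400)))
E
```

```text
time_s: 5.3
eef_pos: [558.8, 159.0, 116.2]
ee_rot: [0.121, 0.609, 0.779, -0.088]
force: [5.1, 3.9, 9.4]
grip_width: 0.199
grip_force: 29.7
```

View pics/arc1.png

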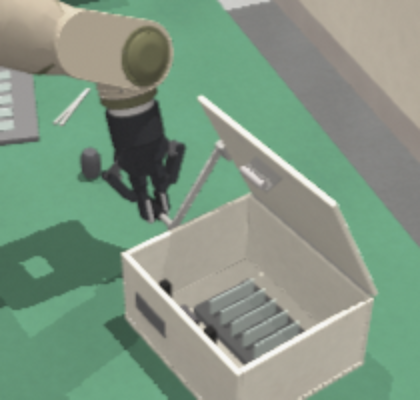

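The knob is gripped at about (150,215), the knee has moved past centre and the cover is still up. I'll continue along the arc.

```bash
python3 -m jog '[{"delta_pos":[-4.2,-1.1,1.0],"angular":[0,0,0],"fingers":0},{"delta_pos":[-8.4,-2.1,1.9],"angular":[0,0,0],"fingers":0},{"delta_pos":[-12.7,-3.2,2.5],"angular":[0,0,0],"fingers":0},{"delta_pos":[-17,-4.3,2.9],"angular":[0,0,0],"fingers":0},{"delta_pos":[-21.3,-5.3,3.1],"angular":[0,0,0],"fingers":0},{"delta_pos":[-25.6,-6.4,3.0],"angular":[0,0,0],"fingers":0},{"delta_pos":[-29.9,-7.5,2.7],"angular":[0,0,0],"fingers":0},{"delta_pos":[-34.2,-8.5,2.3],"angular":[0,0,0],"fingers":0},{"delta_pos":[-38.5,-9.6,1.5],"angular":[0,0,0],"fingers":0},{"delta_pos":[-42.7,-10.7,0.6],"angular":[0,0,0],"fingers":0}]'
python3 -m jog '[{"delta_pos":[-4.2,-1,-1.1],"angular":[0,0,0],"fingers":0},{"delta_pos":[-8.3,-2,-2.5],"angular":[0,0,0],"fingers":0},{"delta_pos":[-12.3,-3,-4.1],"angular":[0,0,0],"fingers":0},{"delta_pos":[-16.3,-4,-5.8],"angular":[0,0,0],"fingers":0},{"delta_pos":[-20.2,-5,-7.8],"angular":[0,0,0],"fingers":0},{"delta_pos":[-23.9,-5.9,-10],"angular":[0,0,0],"fingers":0},{"delta_pos":[-23.9,-5.9,-10],"angular":[0,0,0],"fingers":0}]'
```

```text
time_s: 6.6
eef_pos: [514.0, 147.8, 114.6]
ee_rot: [0.118, 0.609, 0.779, -0.091]
force: [3.6, 3.8, -1.0]
grip_width: 0.199
grip_force: 32.2
time_s: 7.48
eef_pos: [488.6, 141.2, 103.1]
ee_rot: [0.117, 0.609, 0.779, -0.093]
force: [-3.6, 3.3, -0.9]
grip_width: 0.194
grip_force: 32.8
```

```bash
python3 -m jog '[{"delta_pos":[-3.7,-0.9,-2.3],"angular":[0,0,0],"fingers":0},{"delta_pos":[-7.2,-1.8,-4.9],"angular":[0,0,0],"fingers":0},{"delta_pos":[-10.6,-2.6,-7.6],"angular":[0,0,0],"fingers":0},{"delta_pos":[-13.9,-3.5,-10.5],"angular":[0,0,0],"fingers":0},{"delta_pos":[-17,-4.2,-13.6],"angular":[0,0,0],"fingers":0},{"delta_pos":[-20,-5,-16.8],"angular":[0,0,0],"fingers":0},{"delta_pos":[-20,-5,-16.8],"angular":[0,0,0],"fingers":0}]'
python3 -m jog '[{"delta_pos":[-1.5,-0.4,-1.7],"angular":[0,0,0],"fingers":0},{"delta_pos":[-2.8,-0.7,-3.4],"angular":[0,0,0],"fingers":0},{"delta_pos":[-2.8,-0.7,-3.4],"angular":[0,0,0],"fingers":0},{"delta_pos":[-2.8,-0.7,-3.4],"angular":[0,0,0],"fingers":0}]'
python3 - <<'E'
from rig import ctrl
import cv2
a=ctrl.capture("side")["pixels"][90:310,200:430]
cv2.imwrite("pics/arc2.png",cv2.resize(a,(575,550)))
E
```

```text
time_s: 8.35
eef_pos: [468.5, 136.1, 86.1]
ee_rot: [0.116, 0.609, 0.779, -0.094]
force: [-2.3, -0.8, -6.4]
grip_width: 0.197
grip_force: 32.0
time_s: 8.85
eef_pos: [466.5, 135.6, 83.4]
ee_rot: [0.117, 0.609, 0.779, -0.093]
force: [-4.9, -1.3, -1.9]
grip_width: 0.195
grip_force: 32.5
```

View pics/arc2.png

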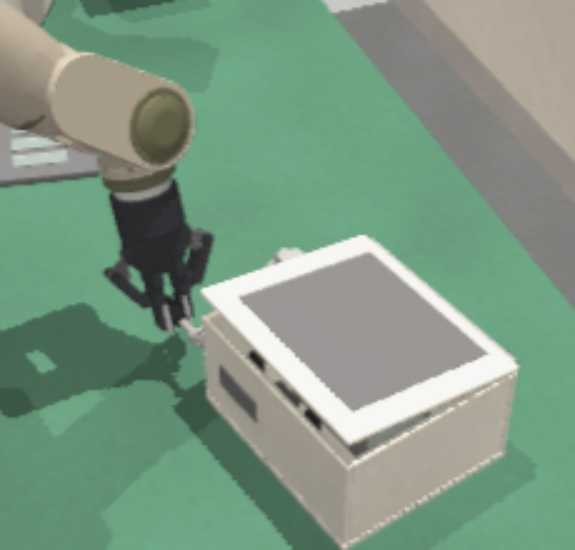

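The cover is nearly down, with a gap under its front edge at about (290,400), and it's still held by the knob. I'll ease it further until it meets the catch.

```bash
python3 -m jog '[{"delta_pos":[-1.2,-0.3,-1.6],"angular":[0,0,0],"fingers":0},{"delta_pos":[-1.2,-0.3,-1.6],"angular":[0,0,0],"fingers":0},{"delta_pos":[-1.2,-0.3,-1.6],"angular":[0,0,0],"fingers":0}]'
python3 -m jog '[{"delta_pos":[-1.2,-0.3,-1.6],"angular":[0,0,0],"fingers":0},{"delta_pos":[-1.2,-0.3,-1.6],"angular":[0,0,0],"fingers":0},{"delta_pos":[-1.2,-0.3,-1.6],"angular":[0,0,0],"fingers":0}]'
python3 -m jog '[{"delta_pos":[-1.2,-0.3,-1.6],"angular":[0,0,0],"fingers":0},{"delta_pos":[-1.2,-0.3,-1.6],"angular":[0,0,0],"fingers":0},{"delta_pos":[-1.2,-0.3,-1.6],"angular":[0,0,0],"fingers":0}]'
```

```text
time_s: 9.28
eef_pos: [465.4, 135.3, 81.8]
ee_rot: [0.117, 0.609, 0.779, -0.093]
force: [-4.7, -2.4, -2.7]
grip_width: 0.198
grip_force: 32.6
time_s: 9.65
eef_pos: [464.3, 135.1, 80.2]
ee_rot: [0.117, 0.609, 0.779, -0.092]
force: [-3.8, -0.9, -3.5]
grip_width: 0.198
grip_force: 32.6
time_s: 10.02
eef_pos: [463.3, 134.8, 78.7]
ee_rot: [0.118, 0.609, 0.779, -0.092]
force: [-2.6, -1.6, -4.9]
grip_width: 0.198
grip_force: 32.6
```

```bash
python3 -m jog '[{"delta_pos":[-1.0,-0.3,-1.5],"angular":[0,0,0],"fingers":0},{"delta_pos":[-1.0,-0.3,-1.5],"angular":[0,0,0],"fingers":0},{"delta_pos":[-1.0,-0.3,-1.5],"angular":[0,0,0],"fingers":0}]'
cat > fit2.py <<'E'
E
python3 - <<'E'
from fit import *
import cv2
p=np.array([619.3,-27.95,.2437])
for th in(0,.03,.05,.08,.11,.14,.2):
    c,s=np.cos(th),np.sin(th)
    print(th,[proj("side",W(p,(110-222*c,y,130+222*s))).round(1) for y in(130,-130)])
a=cam["side"]["pixels"][195:295,270:390]
cv2.imwrite("pics/arc3.png",cv2.resize(a,None,fx=6,fy=6,interpolation=cv2.INTER_CUBIC))
E
```

```text
time_s: 10.4
eef_pos: [463.3, 134.8, 78.4]
ee_rot: [0.119, 0.609, 0.779, -0.091]
force: [-3.6, -0.3, 4.7]
grip_width: 0.197
grip_force: 33.5
0 [array([280.2, 216. ]), array([338.8, 277.4])]
0.03 [array([280.1, 214.1]), array([338.9, 275.5])]
0.05 [array([280. , 212.9]), array([339. , 274.3])]
0.08 [array([280., 211.]), array([339.2, 272.4])]
0.11 [array([280.1, 209.1]), array([339.5, 270.4])]
0.14 [array([280.3, 207.1]), array([339.8, 268.4])]
0.2 [array([280.7, 203.1]), array([340.7, 264.2])]
```

View pics/arc3.png

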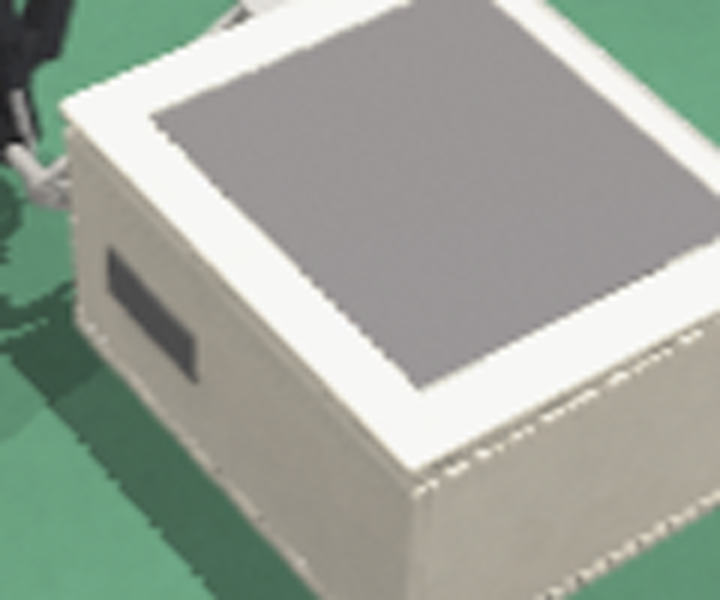

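The cover corner is at about (339,273), which is about 0.06 rad ajar, and the vertical force has turned upward. So it's resting on the catch. I'll release and retreat.

```bash
python3 -m jog '[{"delta_pos":[0,0,1],"angular":[0,0,0],"fingers":0.3},{"delta_pos":[0,0,1],"angular":[0,0,0],"fingers":0.6},{"delta_pos":[0,0,1],"angular":[0,0,0],"fingers":0.8},{"delta_pos":[0,0,1],"angular":[0,0,0],"fingers":0.8},{"delta_pos":[-2,9,30],"angular":[0,0,0],"fingers":0.8},{"delta_pos":[-5,20,68],"angular":[0,0,0],"fingers":0.8},{"delta_pos":[-10,40,120],"angular":[0,0,0],"fingers":0.8},{"delta_pos":[-12,40,150],"angular":[0,0,0],"fingers":0.5},{"delta_pos":[-12,40,150],"angular":[0,0,0],"fingers":0},{"delta_pos":[-12,40,150],"angular":[0,0,0],"fingers":0}]'
python3 -m jog '[{"delta_pos":[10,-50,10],"angular":[0.097,0.024,0],"fingers":0},{"delta_pos":[30,-100,10],"angular":[0.194,0.048,0],"fingers":0},{"delta_pos":[60,-150,10],"angular":[0.291,0.072,0],"fingers":0},{"delta_pos":[91,-200,0],"angular":[0.291,0.072,0],"fingers":0},{"delta_pos":[91,-222,-20],"angular":[0.291,0.072,0],"fingers":0},{"delta_pos":[91,-222,-30],"angular":[0.291,0.072,0],"fingers":0},{"delta_pos":[91,-222,-30],"angular":[0.291,0.072,0],"fingers":0},{"delta_pos":[91,-222,-30],"angular":[0.291,0.072,0],"fingers":0}]'
```

```text
time_s: 11.75
eef_pos: [449.9, 174.4, 226.2]
ee_rot: [0.117, 0.609, 0.779, -0.093]
force: [0.3, -0.0, -0.6]
grip_width: 0.159
grip_force: 0.0
time_s: 12.75
eef_pos: [541.4, -46.5, 197.8]
ee_rot: [0.0, 0.615, 0.788, 0.0]
force: [0.7, -0.9, 1.1]
grip_width: 0.001
grip_force: 0.0
```

```bash
python3 -m jog '[{"delta_pos":[0,0,-10],"angular":[0,0,0],"fingers":0},{"delta_pos":[0,0,-20],"angular":[0,0,0],"fingers":0},{"delta_pos":[0,0,-25],"angular":[0,0,0],"fingers":0},{"delta_pos":[0,0,-26],"angular":[0,0,0],"fingers":0},{"delta_pos":[0,0,-26],"angular":[0,0,0],"fingers":0}]'
for i in 1; do python3 -m jog '[{"delta_pos":[0,0,-1],"angular":[0,0,0],"fingers":0},{"delta_pos":[0,0,-2],"angular":[0,0,0],"fingers":0},{"delta_pos":[0,0,-3],"angular":[0,0,0],"fingers":0},{"delta_pos":[0,0,-3],"angular":[0,0,0],"fingers":0}]'; done
python3 -m jog '[{"delta_pos":[0,0,-1],"angular":[0,0,0],"fingers":0},{"delta_pos":[0,0,-2],"angular":[0,0,0],"fingers":0},{"delta_pos":[0,0,-2],"angular":[0,0,0],"fingers":0}]'
```

```text
time_s: 13.38
eef_pos: [541.4, -47.5, 171.4]
ee_rot: [0.0, 0.616, 0.788, 0.0]
force: [-0.3, 0.1, -0.2]
grip_width: 0.001
grip_force: 0.0
time_s: 13.88
eef_pos: [541.3, -47.4, 168.2]
ee_rot: [-0.0, 0.616, 0.788, -0.0]
force: [-0.4, 0.4, 0.1]
grip_width: -0.003
grip_force: 0.0
time_s: 14.25
eef_pos: [541.3, -47.4, 166.2]
ee_rot: [-0.0, 0.616, 0.788, -0.0]
force: [-1.5, -0.0, 0.5]
grip_width: 0.002
grip_force: 0.0
```

```bash
for i in 1; do python3 -m jog '[{"delta_pos":[0,0,-1],"angular":[0,0,0],"fingers":0},{"delta_pos":[0,0,-2],"angular":[0,0,0],"fingers":0},{"delta_pos":[0,0,-2],"angular":[0,0,0],"fingers":0}]'
python3 -m jog '[{"delta_pos":[0,0,-1],"angular":[0,0,0],"fingers":0},{"delta_pos":[0,0,-1],"angular":[0,0,0],"fingers":0}]'; done
```

```text
time_s: 14.62
eef_pos: [541.3, -47.4, 164.2]
ee_rot: [-0.0, 0.616, 0.788, -0.0]
force: [1.1, -0.4, -0.7]
grip_width: 0.001
grip_force: 0.0
time_s: 14.88
eef_pos: [541.4, -47.4, 163.4]
ee_rot: [0.0, 0.616, 0.788, 0.0]
force: [0.1, 0.5, 0.3]
grip_width: 0.005
grip_force: 0.5
```

```bash
python3 -m jog '[{"delta_pos":[0,0,-1],"angular":[0,0,0],"fingers":0},{"delta_pos":[0,0,-1],"angular":[0,0,0],"fingers":0}]'
python3 -m jog '[{"delta_pos":[0,0,-1],"angular":[0,0,0],"fingers":0},{"delta_pos":[0,0,-1],"angular":[0,0,0],"fingers":0}]'
python3 -m jog '[{"delta_pos":[0,0,-1],"angular":[0,0,0],"fingers":0},{"delta_pos":[0,0,-1],"angular":[0,0,0],"fingers":0}]'
```

```text
time_s: 15.12
eef_pos: [541.4, -47.5, 163.0]
ee_rot: [0.0, 0.616, 0.788, 0.0]
force: [-2.6, 0.5, 7.4]
grip_width: 0.003
grip_force: 3.5
time_s: 15.38
eef_pos: [541.4, -47.5, 162.3]
ee_rot: [0.0, 0.616, 0.788, 0.0]
force: [-3.7, 1.1, 9.6]
grip_width: -0.001
grip_force: 4.7
time_s: 15.62
eef_pos: [541.2, -47.5, 160.8]
ee_rot: [0.0, 0.616, 0.788, -0.0]
force: [-3.3, 0.7, 6.1]
grip_width: -0.001
grip_force: 3.0
```

Contact came at z≈163. The force peaked at about 10 N and is now falling. I'll keep pressing down to the stop.

```bash
python3 -m jog '[{"delta_pos":[0,0,-1],"angular":[0,0,0],"fingers":0},{"delta_pos":[0,0,-2],"angular":[0,0,0],"fingers":0},{"delta_pos":[0,0,-2],"angular":[0,0,0],"fingers":0}]'
python3 -m jog '[{"delta_pos":[0,0,-1],"angular":[0,0,0],"fingers":0},{"delta_pos":[0,0,-2],"angular":[0,0,0],"fingers":0},{"delta_pos":[0,0,-2],"angular":[0,0,0],"fingers":0}]'
python3 -m jog '[{"delta_pos":[0,0,-1],"angular":[0,0,0],"fingers":0},{"delta_pos":[0,0,-1],"angular":[0,0,0],"fingers":0}]'
```

```text
time_s: 16.0
eef_pos: [541.2, -47.5, 158.3]
ee_rot: [-0.0, 0.616, 0.788, -0.0]
force: [-1.9, -0.9, 2.5]
grip_width: -0.004
grip_force: 1.5
time_s: 16.38
eef_pos: [541.3, -47.3, 155.9]
ee_rot: [-0.0, 0.616, 0.788, 0.0]
force: [1.2, 0.5, 0.3]
grip_width: 0.003
grip_force: 0.0
time_s: 16.62
eef_pos: [541.3, -47.4, 155.1]
ee_rot: [-0.0, 0.616, 0.788, -0.0]
force: [0.2, -0.8, 0.3]
grip_width: 0.0
grip_force: 0.0
```

```bash
python3 -m jog '[{"delta_pos":[0,0,-1],"angular":[0,0,0],"fingers":0},{"delta_pos":[0,0,-1],"angular":[0,0,0],"fingers":0}]'
python3 -m jog '[{"delta_pos":[0,0,-1],"angular":[0,0,0],"fingers":0},{"delta_pos":[0,0,-1],"angular":[0,0,0],"fingers":0}]'
python3 -m jog '[{"delta_pos":[0,0,-1],"angular":[0,0,0],"fingers":0},{"delta_pos":[0,0,-1],"angular":[0,0,0],"fingers":0}]'
```

```text
time_s: 16.88
eef_pos: [541.2, -47.4, 154.2]
ee_rot: [-0.0, 0.616, 0.788, -0.0]
force: [-0.4, -0.2, 0.3]
grip_width: 0.001
grip_force: 0.0
time_s: 17.12
eef_pos: [541.3, -47.4, 153.2]
ee_rot: [-0.0, 0.616, 0.788, -0.0]
force: [0.4, 0.1, 0.4]
grip_width: 0.0
grip_force: 0.0
time_s: 17.38
eef_pos: [541.4, -47.4, 153.0]
ee_rot: [0.0, 0.616, 0.788, 0.0]
force: [-2.7, 0.6, 5.9]
grip_width: 0.001
grip_force: 3.1
```

```bash
python3 -m jog '[{"delta_pos":[0,0,-1],"angular":[0,0,0],"fingers":0},{"delta_pos":[0,0,-1],"angular":[0,0,0],"fingers":0}]'
python3 -m jog '[{"delta_pos":[0,0,-0.7],"angular":[0,0,0],"fingers":0},{"delta_pos":[0,0,-0.7],"angular":[0,0,0],"fingers":0}]'
python3 -m jog '[{"delta_pos":[0,0,3],"angular":[0,0,0],"fingers":0},{"delta_pos":[0,0,20],"angular":[0,0,0],"fingers":0},{"delta_pos":[0,0,70],"angular":[0,0,0],"fingers":0},{"delta_pos":[-60,0,100],"angular":[0,0,0],"fingers":0},{"delta_pos":[-110,0,120],"angular":[0,0,0],"fingers":0},{"delta_pos":[-130,0,120],"angular":[0,0,0],"fingers":0},{"delta_pos":[-130,0,120],"angular":[0,0,0],"fingers":0}]'
python3 - <<'E'
from rig import ctrl
import cv2
a=ctrl.capture("side")["pixels"][195:295,270:390]
cv2.imwrite("pics/end.png",cv2.resize(a,None,fx=6,fy=6,interpolation=cv2.INTER_CUBIC))
E
```

```text
time_s: 17.62
eef_pos: [541.4, -47.4, 152.8]
ee_rot: [0.001, 0.616, 0.788, 0.0]
force: [-6.2, 1.5, 11.9]
grip_width: 0.0
grip_force: 6.6
time_s: 17.88
eef_pos: [541.4, -47.4, 152.8]
ee_rot: [0.001, 0.616, 0.788, 0.0]
force: [-8.4, 2.1, 18.7]
grip_width: 0.0
grip_force: 9.4
time_s: 18.75
eef_pos: [410.8, -47.4, 271.0]
ee_rot: [0.001, 0.616, 0.788, 0.0]
force: [0.4, -0.3, -0.3]
grip_width: -0.001
grip_force: 0.0
```

View pics/end.png

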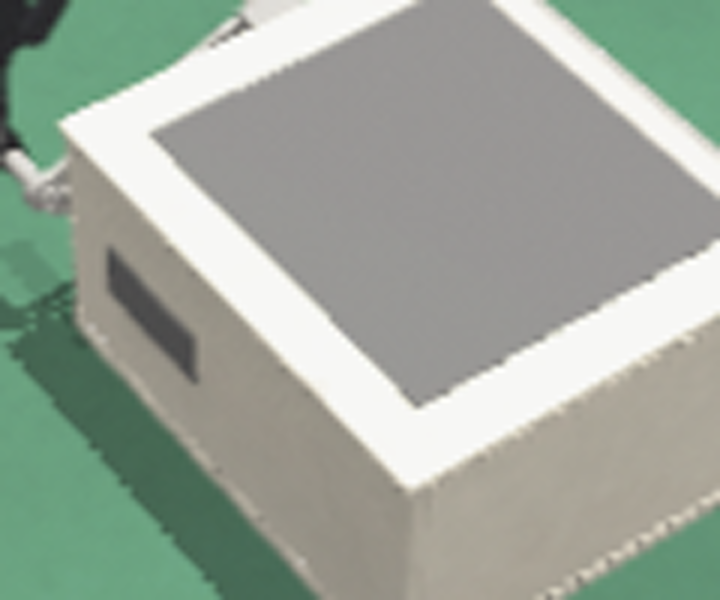

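The cover is fully shut: its corner at about (412,490) sits flush on the rim. The robot is clear, so I'm handing in.

```bash
python3 -c "from rig import ctrl;print(ctrl.finish_job())"
```

```text
the job is handed in; nothing more can be done
None
```

The chamber is shut and the job is handed in at about 19 s: the stay unlocked, the cover was lowered under control and snapped past its catch onto the stops (about 19 N vertical, about 21 N in all, at most), and the arm is clear; the judge's verdict was not shown.

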